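# Set the indexing table to the pinned mark and lock it

### The job

With the fingers, push the upright lever handle of the indexing table round until the ring's pointer points straight at the tall round-headed pin on the graduated rim, then press the black locking plunger at the table's side fully down. Push and press only: do not take hold of the handle or lift anything, and leave the brass bush standing on the ring and the tools and other loose things on the bench where they are.

Things in the scene. Friction and masses are not known exactly. Their poses are not given: they have to be found in the camera images.
- index_base: Fixed indexing table: grey metal disc 210 mm wide, 20 mm high, graduated on its +x half. Origin: underside centre, on the ring's axis; z up. Holes 97 mm from the axis at -50, -25, 25, 50 degrees (counter-clockwise from +x) beside four long marks (22 mm; fine ones 9 mm): one holds the pin, three hold low plugs. On its +y side the locking plunger in a 44 mm square, 30 mm high housing. Start varies.
- ring (a joint): Turning steel ring, 128 mm wide, top 32 mm above bench; rad, counter-clockwise from above. At 0 its pointer lies along the base's +x, its lever along -x; stops at -1.1 and 1.1. Steady friction 0.4 N m (3 to 4 N at the handle); stays where left. Two dark blocks on it, up to 58 mm above the bench, flank the brass bush.
- handle (a point): Middle of the ring's lever handle: upright black post 16 mm in diameter, 120 mm from the ring's axis; the point lies on the post's axis 52 mm above the bench. The post runs from 30 to 75 mm above the bench. The lever bar below it (14 mm wide, top 33 mm above the bench) runs inward to the ring. It turns with the ring.
- pointer_aim (a point): Point that the ring's pointer aims at: on the pointer's line 97 mm from the ring's axis, the same distance as the pin, about 13 mm beyond the tip of the flat black pointer (10 mm wide with pointed end, tip 84 mm from the axis, opposite the lever). It turns with the ring.
- pin: Fixed round-headed dark steel marker pin standing upright in one of the four rim holes: 26 mm tall, head 18 mm in diameter; origin at its foot on the disc, 20 mm above the bench. It stands in line with the long mark to set. The other three holes hold plugs that rise only 2 mm (7 mm in diameter). Fixed.
- plunger (a joint): Locking plunger, sliding straight down: travel in m, 0 when up (as at the start), 0.010 when fully home against its stop. Friction of about 6 N, no spring: it stays where it is left. Pressing it does not turn the ring.
- plunger_top (a point): Centre of the upper face of the plunger's black round head, 28 mm in diameter, 8 mm thick; 49 mm above the bench when up, 39 mm when fully home; 135 mm from the ring's axis along the base's +y axis. It moves with the plunger.
- bush: Loose brass bush, 38 mm outside, 20 mm bore, 34 mm tall, standing on the centre of the ring between the two blocks; origin at the centre of its underside, 32 mm above the bench; its top is 66 mm above the bench. To be left standing there.
- socket: Loose steel wrench socket, 28 mm in diameter, 38 mm tall, standing on the bench near the lever's sweep, about 200 mm from the ring's axis; origin at its underside. Bystander.
- screwdriver: Loose screwdriver 180 mm long lying on the bench beside the base on its -y side. Bystander.
- wrench: Loose steel wrench 190 mm long lying on the bench. Bystander.
- hammer: Loose hammer 280 mm long lying on the bench. Bystander.
- tape_roll: Loose roll of black tape, 76 mm in diameter, 24 mm tall, lying flat at the back. Bystander.
- jar: Loose clear jar with steel lid, 56 mm in diameter, 70 mm tall, at the back. Bystander.
Not all that is in view belongs to the job. Of the things shaped like the bush, the brass one is meant.

How it is judged:
By the outcome, as a careful person would: the job done as asked, in the order asked, and still so for the second after the job is handed in, with the robot touching nothing.
It also fails if it takes over 38 s, if anything falls off the work surface, if the arm or the gripper's body presses on something with over 40 N, if the wrist force passes 120 N, or if a joint passes its speed limit or range.

### The arm

A 6-joint arm with a two-finger parallel gripper is mounted at the origin on the work surface. World frame = base frame: x ahead of the robot, y to its left, z up, the work surface at z = 0. Lengths are in m, angles in rad, forces in N, time in s.
With the tool pointing down it reaches from about 0.375 to 0.925 m from the base axis. Payload 5.7 kg.
Tool frame: the origin (TCP) lies midway between the tips of the shut fingers; the grasp point (between the pads) lies 19 mm behind it; z points along the fingers, y is the line along which they close (so a half turn about z gives the same grasp; the last joint's range is limited). The gripper opens to 88 mm and grips with 3 to 60 N. Pads are 20 mm wide; open, the fingers measure 115 mm over their backs; the gripper's body (75 mm by 178 mm) begins 61 mm behind the grasp point.
Start: joints at [-1.414, 0.359, 1.51, -0, 1.272, -0.115], TCP at [0.161, -0.578, 0.223] pointing down, gripper open.
Joint ranges: [-2.97, 2.97], [-1.01, 2.36], [0.21, 2.38], [-0.96, 4.11], [0.2, 2.71], [-2.98, 2.98]. Speed limits (rad/s): [2.39, 2.39, 3.14, 3.14, 3.14, 3.14].

### API

Orientations are given as a unit quaternion [x, y, z, w].
In Python, from bench import move_ptp, servo_line, goto_joints, move_gripper, sleep, inverse_kinematics, capture, PlanningError, close_job, spot_in, silhouettes, current_clock, current_joint_pos, current_qvel, current_joint_torque, current_position, current_orientation, current_force, current_torque, current_finger_gap, current_grip_force gives the robot as it stands. Calls block until the motion is done:
- move_ptp(position, orientation): joint-space move of the TCP to a pose.
- servo_line(position, orientation=None, rate=0.15, contact_N=None): straight line of the TCP; orientation=None keeps the orientation; rate is the mean speed in m/s. With contact_N (N) it stops when the force on the tool has changed by that much, and returns True; else False.
- goto_joints(angles): joint-space move.
- move_gripper(opening): finger opening in m; the grip force is fixed at half the most; returns when the fingers have stopped.
- sleep(seconds).
- inverse_kinematics(position, orientation): joint angles nearest the present ones, or None.
- capture(name): name is "scene" or "top" or "wrist"; returns a dict with "image" (384x512x3 uint8, blue, green, red), "range_z" (384x512 float32, m along the optical axis (not along the pixel's ray), 0 where there is no reading), "intrinsics" (3x3 intrinsics, pixels), "R" (3x3) and "t" (3): a world point X has camera coordinates R X + t. Camera axes: x right, y down, z forward; pixel columns grow to the right and rows downward; lengths in m; the calibration is good to about 2 mm. A picture is of the moment at which its call begins.
A pose or a line that the arm cannot do raises PlanningError and nothing moves.
- close_job(): hands the job in; it is judged then, once.
Trained networks look in the newest picture that a camera, given by its name, has taken for a name from the list of things; names that differ only in an ending like _2 or _b are one class to them, and where a whole thing is asked for, a point or a joint stands for the part that bears it (a point fixed in the world has none). Each returns a list of dicts, best first, with "conf" (0 to 1); they miss things now and then, are a little off and sometimes report something else, mostly with a low value. They report only what shows in the picture. A call takes as long as a camera call. They do not tell look-alikes from the thing itself.
- spot_in(camera, query): "xy" ([column, row] in pixels, amid what is visible of it).
- silhouettes(camera, query): "region" (384x512 bool, what is visible of it) and "xy" ([column, row] in pixels, amid what is visible of it).
Readings, each from a call of its own:
- current_clock(): time.
- current_joint_pos(): joint angles.
- current_qvel(): joint speeds.
- current_joint_torque(): joint torques, N m.
- current_position(): TCP position.
- current_orientation(): TCP orientation.
- current_force(): force on the tool from outside, world axes, zero at the start.
- current_torque(): the same for the moment, N m.
- current_finger_gap(): finger opening in m.
- current_grip_force(): force on a finger pad.
Only numpy, scipy, OpenCV 4.12 (cv2) and the standard library are available. Lean on these libraries where they do the work, as an engineer would, in place of code of your own. Each camera call takes 0.05 s, during which the arm holds its last target. There are 200 camera calls.

## Working session

There is one attempt and no reset: what is moved stays moved. The work goes in short steps, each a Python script; the robot and the scene stay as the last script left them, time stands still between calls to the robot, and variables do not carry over. Pictures are saved under pics/ and viewed, at most 10 in all, crops included, and the job is handed in when it is done.

```bash
mkdir -p pics; ls; cat > h.py <<'E'
import numpy as np, cv2
from bench import *
def world(c,uv,z=None):
    K,R,t=np.array(c["intrinsics"]),np.array(c["R"]),np.array(c["t"])
    uv=np.atleast_2d(np.array(uv,float)); d=np.c_[uv,np.ones(len(uv))]@np.linalg.inv(K).T
    o=-R.T@t; w=d@R
    if z is None:
        r=c["range_z"][uv[:,1].round().astype(int),uv[:,0].round().astype(int)]; return o+w*r[:,None]
    return o+w*((z-o[2])/w[:,2])[:,None]
def pix(c,X):
    p=(np.atleast_2d(X)@np.array(c["R"]).T+c["t"])@np.array(c["intrinsics"]).T
    return p[:,:2]/p[:,2:]
E
python3 - <<'E'
from h import *
for n in ("top","scene"):
    c=capture(n); cv2.imwrite(f"pics/{n}0.png",cv2.resize(c["image"],(800,600),interpolation=cv2.INTER_CUBIC))
    for q in ("index_base","ring","handle","pointer_aim","pin","plunger_top","bush","socket"):
        for s in spot_in(n,q)[:4]: print(n,q,np.round(s["conf"],2),np.round(s["xy"],1),world(c,s["xy"]).round(3))
    print(-np.array(c["R"]).T@c["t"])
print(current_clock(),current_orientation())
E
```

```text
pics
top index_base 0.69 [215.6 193.9] [[0.564 0.076 0.067]]
top ring 0.56 [215.2 192.5] [[0.573 0.079 0.032]]
top handle 0.58 [215.1 194.1] [[0.568 0.079 0.032]]
top pointer_aim 0.76 [217.3 194.5] [[0.562 0.071 0.064]]
top bush 0.54 [216.9 262.8] [[0.371 0.073 0.033]]
top bush 0.49 [212.7 192.1] [[0.574 0.086 0.033]]
top bush 0.47 [233.8 132.1] [[ 0.767  0.025 -0.001]]
top bush 0.45 [289.5 195.6] [[ 0.564 -0.139  0.027]]
top socket 0.48 [193.5 253.7] [[0.397 0.139 0.04 ]]
[0.40224552 0.0059417  1.15478393]
scene index_base 0.81 [286.8 214.1] [[0.601 0.113 0.038]]
scene ring 0.83 [285.9 207.3] [[0.58  0.096 0.037]]
scene handle 0.79 [286.9 207.9] [[0.595 0.108 0.054]]
scene pointer_aim 0.77 [285.  208.3] [[0.579 0.094 0.031]]
scene pin 0.43 [322.6 218.1] [[0.562 0.203 0.043]]
scene plunger_top 0.5 [325.7 217.4] [[0.559 0.21  0.048]]
scene bush 0.73 [283.4 201.2] [[0.588 0.092 0.065]]
scene bush 0.63 [229.3 243.4] [[0.77  0.042 0.027]]
scene bush 0.43 [310.5 178.2] [[0.398 0.077 0.012]]
scene socket 0.53 [327.2 183.3] [[0.407 0.14  0.028]]
[1.22121315 0.45038363 0.76036298]
0.9 [ 9.90780686e-01  1.35475573e-01  1.59350908e-05 -2.06927350e-05]
```

View pics/top0.png

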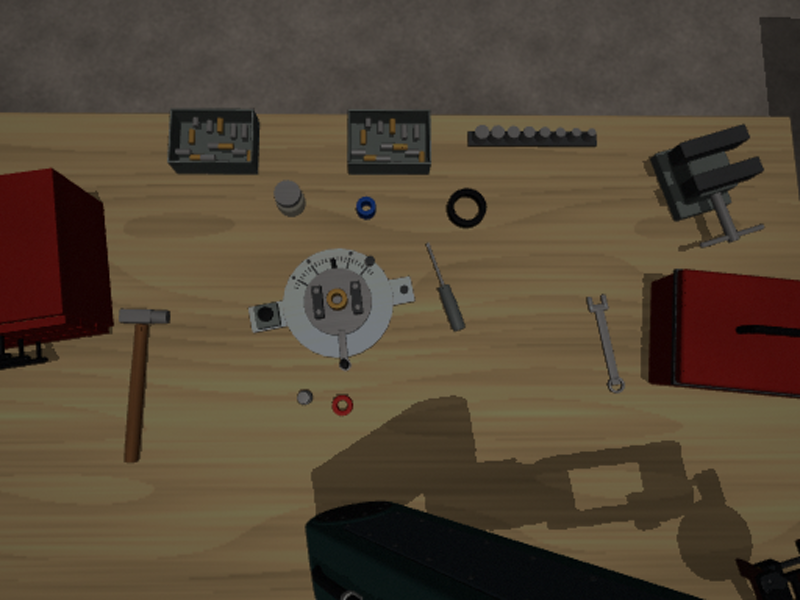

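View pics/scene0.png

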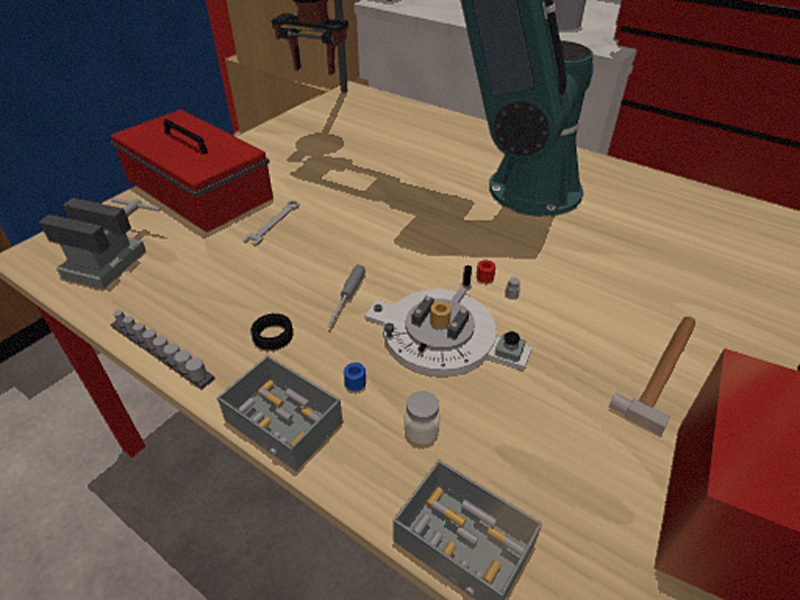

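The scene has the brass bush at (338,298) in the top picture. Its look-alikes are the red one at (342,405) and the blue one at (366,207). The pin is the dark head at (370,261), not the low plugs or the ear bolt at (404,290). The handle is at (344,364), the plunger at (265,314) and the pointer tip at (333,263). The socket stands at (304,397). Next is a close look from the wrist.

```bash
cat >> h.py <<'E'
def quat(a): return [np.cos(a/2),np.sin(a/2),0,0]   # tool down, tool x at angle a
E
python3 - <<'E'
from h import *
servo_line([0.12,-0.45,0.38],rate=0.25)
for a in (np.pi/2,-np.pi/2): print(a,inverse_kinematics([0.5,0.06,0.36],quat(a)))
s=[(abs(inverse_kinematics([0.5,0.06,0.36],quat(a))[5]),a) for a in (np.pi/2,-np.pi/2) if inverse_kinematics([0.5,0.06,0.36],quat(a)) is not None]
a=min(s)[1]; move_ptp([0.5,0.06,0.36],quat(a)); move_gripper(0.0)
c=capture("wrist"); cv2.imwrite("pics/w1.png",cv2.resize(c["image"],(800,600),interpolation=cv2.INTER_CUBIC))
np.savez("w1.npz",**c)
for q in ("handle","pointer_aim","pin","plunger_top","bush"):
    for r in spot_in("wrist",q)[:3]: print(q,round(r["conf"],2),np.round(r["xy"],1),world(c,r["xy"]).round(3))
t=capture("top"); np.savez("t1.npz",**t)
cv2.imwrite("pics/t1.png",cv2.resize(t["image"][140:260,140:270],None,fx=5,fy=5,interpolation=cv2.INTER_CUBIC))
print(current_clock(),a,current_position(),-c["R"].T@c["t"])
E
```

```text
1.5707963267948966 [-1.78199957e-02  1.16287318e-01  1.50076347e+00 -4.44089210e-16
  1.52454186e+00 -1.78199957e-02]
-1.5707963267948966 None
handle 0.69 [292.9 149.1] [[0.567 0.086 0.066]]
pointer_aim 0.87 [293.4 150.3] [[0.568 0.084 0.066]]
pin 0.51 [336.6 183.8] [[0.652 0.021 0.047]]
plunger_top 0.58 [280.   71.3] [[0.544 0.211 0.05 ]]
bush 0.9 [297.2 154.8] [[0.58  0.073 0.035]]
bush 0.72 [188.3 155.8] [[0.374 0.067 0.002]]
bush 0.68 [390.7 176.5] [[0.769 0.027 0.009]]
5.8417 1.5707963267948966 [0.49999662 0.05999388 0.36000878] [0.49997977 0.12758755 0.52288396]
```

View pics/w1.png

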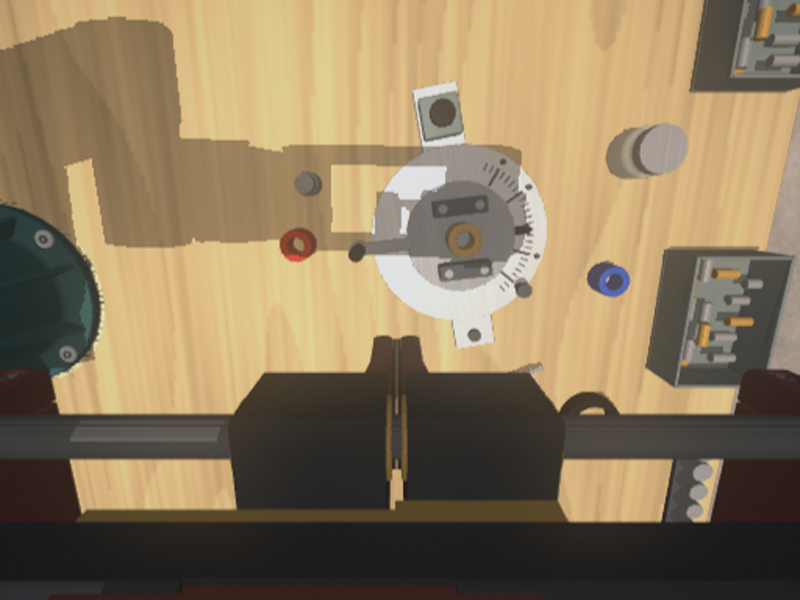

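The wrist view shows pin (523,289), plunger (442,112), handle (357,252), pointer tip (532,229) and brass bush (464,239). The red bush at (298,244) and socket at (307,183) lie outside the handle's arc. I'll measure from depth.

```bash
cat >> h.py <<'E'
from scipy.optimize import least_squares
S=1.5625
def cloud(c):
    v,u=np.mgrid[0:384,0:512]; uv=np.c_[u.ravel(),v.ravel()]; P=world(c,uv)
    P[c["range_z"].ravel()<=0]=9; return P.reshape(384,512,3)
def near(P,xy,r,z0,z1):
    m=(np.hypot(P[...,0]-xy[0],P[...,1]-xy[1])<r)&(P[...,2]>z0)&(P[...,2]<z1); return m
def blob(c,P,xy,r,z0,z1,z):
    m=near(P,xy,r,z0,z1).astype(np.uint8); v,u=np.nonzero(m)
    (x,y),rad=cv2.minEnclosingCircle(np.c_[u,v].astype(np.float32)) ; return world(c,[u.mean(),v.mean()],z)[0],m.sum(),world(c,[x,y],z)[0]
deg=np.degrees
def ang(a,b): return deg(np.arctan2(b[1]-a[1],b[0]-a[0]))
E
python3 - <<'E'
from h import *
c=dict(np.load("w1.npz")); P=cloud(c)
g=lambda x,y,z: world(c,[x/S,y/S],z)[0]
C0=g(464,239,.066); print("bush hand",C0)
m=near(P,C0,.112,.0165,.0235); q=P[m][:,:2]; print("disc n",len(q),np.median(P[m][:,2]))
h=cv2.convexHull(q.astype(np.float32))[:,0]
r=np.hypot(*(h-C0[:2]).T); h=h[(r>.09)]
f=least_squares(lambda p:np.hypot(h[:,0]-p[0],h[:,1]-p[1])-p[2],[*C0[:2],.105],loss="soft_l1",f_scale=.002).x; print("disc",f)
b=blob(c,P,C0,.025,.062,.07,.066); print("bush",b)
hd=blob(c,P,g(357,250,.075),.02,.068,.08,.075); print("handle",hd, g(357,250,.075))
pl=blob(c,P,g(442,112,.049),.02,.045,.053,.049); print("plunger",pl)
pn=blob(c,P,g(523,289,.045),.013,.038,.05,.044); print("pin",pn)
tip=g(532,229,.030); print("tip",tip)
C=b[0]
print("yaw",ang(C,pl[0])-90,"pin ang",ang(C,pn[0]),"lever",ang(C,hd[0])-180,"tip",ang(C,tip))
print([np.hypot(*(x[:2]-C[:2])) for x in (hd[0],pl[0],pn[0],tip)])
E
```

```text
bush hand [0.57422104 0.07922974 0.066     ]
disc n 5740 0.021024936957184714
disc [0.57476379 0.07779134 0.10436703]
bush (array([0.57467589, 0.07772916, 0.066     ]), np.uint64(285), array([0.57460929, 0.07772834, 0.066     ]))
handle (array([0.45617694, 0.06351438, 0.075     ]), np.uint64(72), array([0.45628523, 0.06344044, 0.075     ])) [0.45830217 0.06861322 0.075     ]
plunger (array([0.54877208, 0.20967646, 0.049     ]), np.uint64(245), array([0.54890105, 0.20956644, 0.049     ]))
pin (array([0.64996587, 0.0168831 , 0.044     ]), np.uint64(83), array([0.64993548, 0.0168708 , 0.044     ]))
tip [0.65900886 0.08690779 0.03      ]
yaw 11.107016638684385 pin ang -38.9436242925344 lever -353.1596535369348 tip 6.211502478616181
[np.float64(0.11934848017990987), np.float64(0.13446597112959024), np.float64(0.09680301446844863), np.float64(0.08483098868868247)]
```

```bash
cat >> h.py <<'E'
C=np.array([0.57470,0.07773]); OFF=.018
def pose(ring_deg,back=0,z=.045):   # ring_deg: pointer's world angle
    f=np.radians(ring_deg+180); d=np.array([np.sin(f),-np.cos(f)])
    p=C+.12*np.array([np.cos(f),np.sin(f)])-(OFF+back)*d
    return [*p,z],quat(f-np.pi/2)
def push(a0,a1,step=6,rate=.08):
    for a in np.linspace(a0,a1,int(np.ceil(abs(a1-a0)/step))+1)[1:]:
        servo_line(*pose(a),rate=rate)
E
python3 - <<'E'
from h import *
A=6.5
move_ptp(*pose(A,.025,.13)); servo_line(*pose(A,.025),rate=.12)
servo_line(*pose(A),rate=.08); push(A,-34.5)
print(current_clock(),current_position(),current_force(),pose(-34.5)[0])
c=capture("wrist"); np.savez("w2.npz",**c)
cv2.imwrite("pics/w2.png",cv2.resize(c["image"],(800,600),interpolation=cv2.INTER_CUBIC))
t=capture("top"); cv2.imwrite("pics/t2.png",cv2.resize(t["image"][140:260,140:270],None,fx=5,fy=5,interpolation=cv2.INTER_CUBIC))
E
```

```text
10.2583 [0.46564239 0.13071381 0.04496282] [ 0.14631325 -0.37463946  0.12648169] [np.float64(0.4656095451007111), np.float64(0.13086447703578366), 0.045]
```

View pics/w2.png

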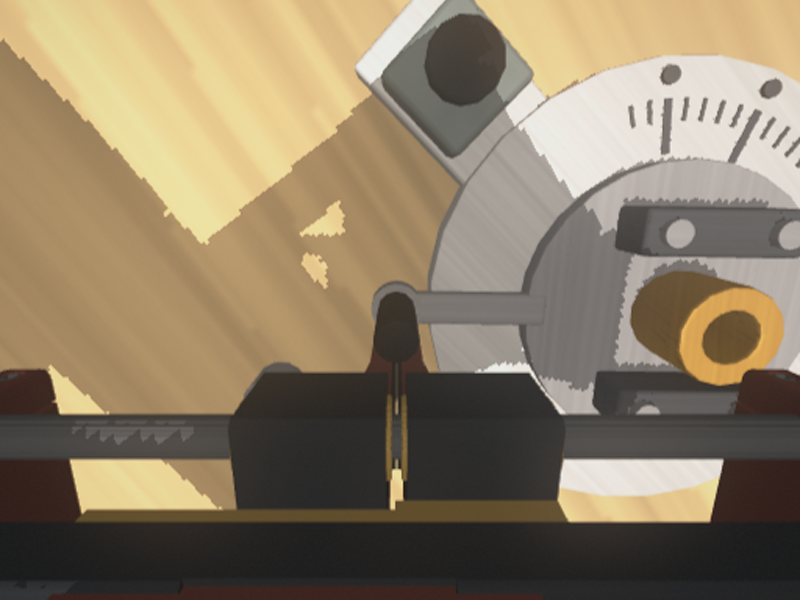

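The finger is behind the handle at (397,320) and the lever bar runs level at (480,308). The pointer and pin are out of view, so I'll back off and lift for an exact reading.

```bash
cat >> h.py <<'E'
def measure(name,ring_guess):
    c=capture("wrist"); np.savez(name+".npz",**c); P=cloud(c)
    Hg=C+.12*np.array([np.cos(np.radians(ring_guess+180)),np.sin(np.radians(ring_guess+180))])
    b=blob(c,P,C,.025,.062,.07,.066); hd=blob(c,P,Hg,.02,.068,.08,.075)
    pn=blob(c,P,[.650,.0169],.013,.038,.05,.044); pl=blob(c,P,[.5488,.2097],.02,.030,.053,.049)
    for n,x in zip(("bush","handle","pin","plunger"),(b,hd,pn,pl)): print(n,x[0].round(4),int(x[1]))
    print("pin",ang(b[0],pn[0]),"ring",(ang(b[0],hd[0])-180)%-360,"ring vs C",(ang(C,hd[0])-180)%-360,current_clock())
    cv2.imwrite(f"pics/{name}.png",cv2.resize(c["image"],(800,600),interpolation=cv2.INTER_CUBIC)); return c
E
python3 - <<'E'
from h import *
servo_line(*pose(-34.5,.02),rate=.1); p,q=pose(-34.5,.02,.10); servo_line(p,q,rate=.15)
move_ptp([.5,.06,.32],quat(np.pi/2)); c=measure("w3",-34.5)
E
```

```text
bush [0.5745 0.078  0.066 ] 340
handle [0.477  0.1462 0.075 ] 93
pin [0.6498 0.017  0.044 ] 101
plunger [0.5471 0.2068 0.049 ] 537
pin -38.98856003362795 ring -34.99520756056836 ring vs C -35.026832760278836 12.1917
```

View pics/w3.png

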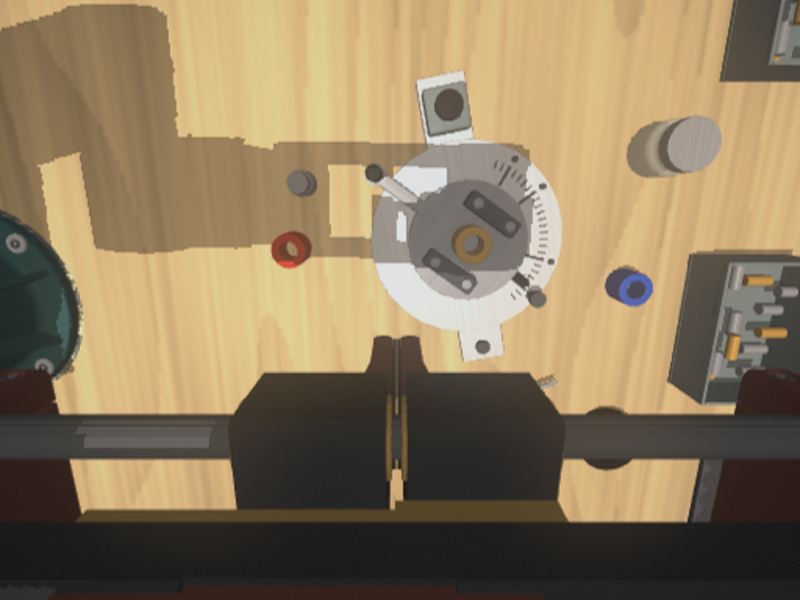

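Ring reads -35.0° against -34.5° commanded, and the pin is at -38.97°. Making the last 4° now.

```bash
python3 - <<'E'
from h import *
move_ptp(*pose(-34,.02,.10)); servo_line(*pose(-34,.02),rate=.12)
servo_line(*pose(-34.5,.002),rate=.08); push(-34.5,-38.45,step=2,rate=.04); sleep(.2)
servo_line(*pose(-38.45,.02),rate=.08); p,q=pose(-38.45,.02,.10); servo_line(p,q,rate=.15)
move_ptp([.5,.06,.32],quat(np.pi/2)); c=measure("w4",-38.9)
cv2.imwrite("pics/w4c.png",cv2.resize(c["image"][85:225,215:375],None,fx=4.5,fy=4.2,interpolation=cv2.INTER_CUBIC))
E
```

```text
bush [0.5746 0.0779 0.066 ] 345
handle [0.4816 0.1523 0.075 ] 94
pin [0.6498 0.017  0.044 ] 100
plunger [0.547  0.2069 0.049 ] 536
pin -38.996962576465265 ring -38.67709800834507 ring vs C -38.71034497287454 16.7667
```

View pics/w4c.png

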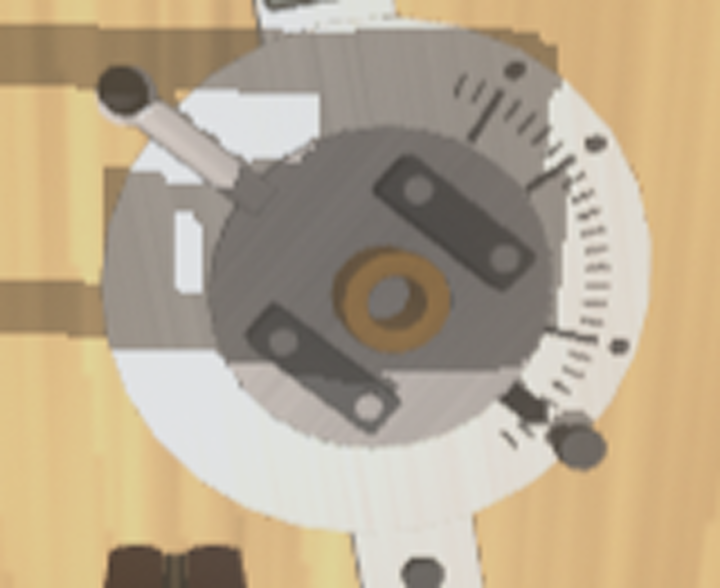

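The pointer lies on the line to the pin at (578,440), 0.3° off by measurement, and the bush still stands at (390,300). Now the plunger.

```bash
python3 - <<'E'
from h import *
q=quat(np.pi/2); x,y=.5488,.2098
move_ptp([x,y,.09],q); servo_line([x,y,.056],rate=.1)
print(servo_line([x,y,.033],rate=.02,contact_N=25),current_position(),current_force(),current_clock())
servo_line([x,y,.10],rate=.12); move_ptp([.5,.06,.32],q); c=measure("w5",-38.7)
P=cloud(c); m=near(P,[x,y],.009,.03,.06); print("plunger z",np.median(P[m][:,2]))
cv2.imwrite("pics/w5v.png",cv2.resize(c["image"],(800,600)))
E
```

```text
True [0.54908806 0.20994749 0.03932118] [-0.80186362 -0.042259    8.33245486] 19.2
bush [0.5746 0.0779 0.066 ] 341
handle [0.4816 0.1526 0.075 ] 97
pin [0.6499 0.0166 0.044 ] 98
plunger [0.5467 0.2068 0.049 ] 529
pin -39.18679697352624 ring -38.75257807253794 ring vs C -38.79736337623291 20.9583
plunger z 0.03997233238157549
```

View pics/w5v.png

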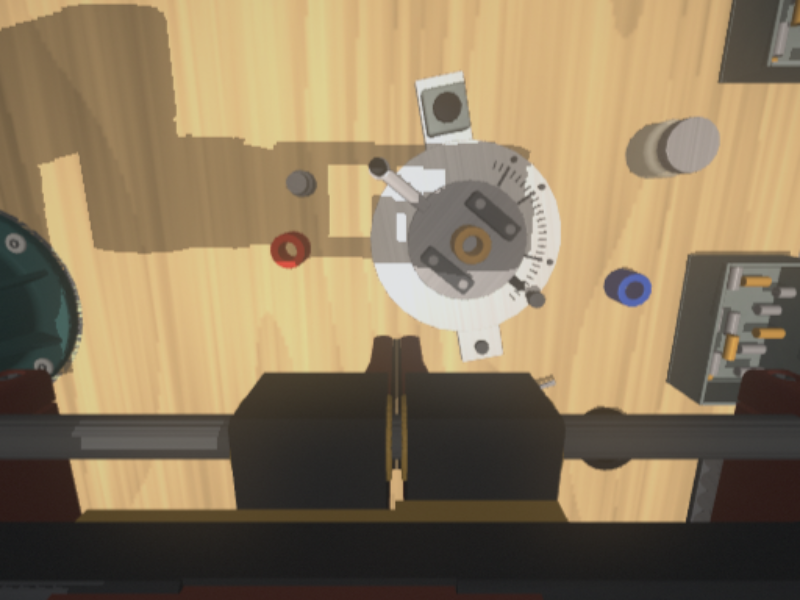

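The first press stopped at 39.3 mm. I'll press once more to make sure the plunger is home, then hand in.

```bash
python3 - <<'E'
from h import *
q=quat(np.pi/2); x,y=.5488,.2098
move_ptp([x,y,.09],q); servo_line([x,y,.044],rate=.1)
print(servo_line([x,y,.034],rate=.015,contact_N=35),current_position(),current_force(),current_clock())
sleep(.2); print(current_position(),current_force())
servo_line([x,y,.10],rate=.12); move_ptp([.5,.06,.32],q)
c=measure("w6",-38.7); P=cloud(c); m=near(P,[x,y],.009,.03,.06); print("plunger z",np.median(P[m][:,2]))
for n in ("w3","w4"):
    c=dict(np.load(n+".npz")); P=cloud(c); m=near(P,[x,y],.009,.03,.06); print("before",np.median(P[m][:,2]))
E
```

```text
True [0.54923246 0.20992814 0.03927429] [-0.75731874  0.1740074   7.05308851] 23.15
[0.549236   0.20995394 0.03928758] [-1.07218598 -0.36435137  7.7647831 ]
bush [0.5747 0.0778 0.066 ] 340
handle [0.4816 0.1525 0.075 ] 98
pin [0.6498 0.0166 0.044 ] 100
plunger [0.547  0.2066 0.049 ] 534
pin -39.1780760557652 ring -38.74799888662153 ring vs C -38.77078678962931 25.1167
plunger z 0.04004985877020367
before 0.04999829892002525
before 0.050266216159002286
```

```bash
python3 -c "
from bench import *
print(close_job())"
```

```text
the job is handed in; nothing more can be done
None
```

The job is handed in: the pointer measured within about 0.4° of the pin, the plunger went down 10 mm onto its stop, and the brass bush stayed on the ring, with about 25 of the 38 s used at the last reading.

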